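Set the examining lamp's iris ring and light it

ROBOT

A 7-joint arm with a two-finger parallel gripper is mounted at the origin on the work surface. World frame = base frame: x ahead of the robot, y to its left, z up, the work surface at z = 0. Lengths are in m, angles in rad, forces in N, time in s.
With the tool pointing down it reaches from about 0.425 to 0.925 m from the base axis. Payload 6.8 kg.
Tool frame: the origin (TCP) lies at the very end of the fingers, on their centre line; the grasp point (between the pads) lies grasp_offset behind it (grasp_offset is the distance from the TCP to the grasp point, in m); z points along the fingers, y is the direction in which the jaws open and shut (so a half turn about z gives the same grasp; the last joint's range is limited). The gripper opens to 85 mm and grips with 20 to 120 N. Pads are 22 mm wide; open, the fingers measure 114 mm over their backs; the gripper's body (76 mm by 85 mm) begins 54 mm behind the grasp point. The pads swing forward as they close: fully open they stand 13 mm farther back than shut.
Start: joints at [-1.367, 0.477, 0.022, 1.555, -0.011, 1.109, -0.083], TCP at [0.207, 0.642, 0.231] pointing down, gripper open.
Joint ranges: [-2.96, 2.96], [-0.34, 2.1], [-1.41, 1.46], [0.24, 2.44], [-1.37, 4.51], [0.17, 1.92], [-2.96, 2.96]. Speed limits (rad/s): [2.39, 2.39, 3.14, 3.14, 3.14, 3.14, 3.14].

INTERFACE

Orientations are given as a unit quaternion [w, x, y, z].
In Python, from station import * gives the robot as it stands.
- The arm moves only by the shell command python3 -m handwheel 'ROWS' [FORCE]. ROWS is JSON, one flat list of numbers, 7 for each row, row after row: the shift along the world's x, y, z in cm, then the turn, a rotation vector about the world's x, y, z in degrees, then the opening, from 0 (shut) to 1 (fully open). In form: [tx, ty, tz, ax, ay, az, fingers, tx, ty, tz, ax, ay, az, fingers, ...]. A call has 1 to 8 rows; each row is the pose to reach, as a shift and turn from the pose measured when the call began; what a row does not reach only later rows make up. A row lasts 1/12 s, in which the tool goes at most 41.7 mm and 7.16 degrees, less where a joint would pass 70% of its speed; a pose out of reach is approached as far as the arm can. A call with a gripper value outside its range is refused whole. The fingers move at their own pace and stop on an object; FORCE is the grip in N (left out, the last holds). Time passes only in rows, so rows that repeat a pose let the fingers close. It gives the time, the measured TCP pose, the force and the opening at its end, in the units of the state.
- get_obs(): the state, without advancing time (a new reading comes with each control period).
- read_camera(name): name is "scene" or "top" or "wrist"; returns the picture (384x512x3 uint8, red, green, blue); there is no depth.
- camera_info(name): a dict with "fx", "fy", "cx", "cy" (pixels), "R" (3x3) and "t" (3): a world point X has camera coordinates R X + t; the wrist camera has in their place "mount" (4x4, takes a point from camera to tool coordinates, whose origin is the TCP and whose axes are the flange's). Camera axes: x right, y down, z forward; pixel columns grow to the right and rows downward; lengths in m; the calibration is good to about 2 mm. The wrist camera is an equidistant fisheye: a pixel r from the principal point sees the ray r / f radians off the axis. A picture is of the moment at which its call begins: read the wrist's pose just before it. camera_info takes no time and is no camera call.
- hand_in(): hands the job in, once; it reports no verdict.
The state is a dict: "t": time; "q": joint angles; "joint_vel": joint speeds; "joint_torque": joint torques, N m; "eef_pos": TCP position; "tool_rot": TCP orientation; "contact_force": force on the tool from outside, world axes, zero at the start; "torque": the same for the moment, N m; "gripper_width": opening from 0.0 (shut) to 1.0 (fully open).
Only numpy, scipy, OpenCV 4.12 (cv2) and the standard library are available. Lean on these libraries where they do the work, as an engineer would, in place of code of your own. Each camera call takes 0.05 s, during which the arm holds its last target. There are 200 camera calls.

TASK

With the outside of the fingers, gently push the lever post of the examining lamp around its arc until the pointer stands at the one large round scale mark; do not take the post between the fingers. Only then press the lamp's push switch fully down with the fingertips, gently, and let it come up again, leaving the pointer at the mark. Leave everything else on the desk where it stands, and finish clear of the lamp.

Things in the scene. Friction and masses are not known exactly. Their poses are not given: they have to be found in the camera images.
- lamp: Fixed examining lamp, white housing: x -125 to +145 mm, y -125 to +125 mm in its frame, flat deck 40 mm above the table. Origin on the table under the ring's axis, z up, -x is its front (robot side). In the middle a low white lens, around it the aluminium iris ring (124 mm across, top 58 mm above the table) with a lever. Scale marks lie on the deck before it.
- lever_post (a point): Centre of the upright black post on the ring's lever: cylinder 14 mm in diameter, 80 mm from the ring axis, free from 58 to 96 mm above the table (this point: 76 mm). Below it the lever, a flat bar 10 mm wide, top 56 mm above the table. It runs on an arc about the ring axis; takes about 2.5 N sideways plus 12 N for each m/s; stays where it is left (no spring or detents).
- pointer (a point): Point on the lever's centre line, 106 mm from the ring axis, at mark height: the place that the pointer indicates. The narrow pointer (4 mm wide) ends at 99 mm from the axis, 7 mm short of this point. When the pointer stands exactly at a mark this point is at the mark's centre.
- big_mark: The large one of four round dark steel pips (16 mm in diameter, 2 mm high; the others 5 mm in diameter), the scale marks, fixed on the deck on a 106 mm circle about the ring axis, at 35 and 70 degrees either side of the lamp's front. It may be at any of the four places. Origin: centre of its underside.
- ring (a joint): Turn of the iris ring in rad about the vertical; 0 when the lever points to the lamp's front (-x of the lamp), growing anticlockwise seen from above; range -1.6 to 1.6; starts between -0.3 and 0.3.
- switch (a joint): Travel of the lamp's push switch in m: 0 is up, 0.006 fully down; springs back; about 5 N to push fully down, over 0.005 counts as pressed.
- switch_top (a point): Centre of the top of the round grey push switch (28 mm in diameter) on the lamp's rear deck, at the lamp's -y side: 112 mm behind and 85 mm to the -y side of the ring axis. It is pressed straight down.
- dropper: Bystander, loose: amber dropper bottle, 28 mm across, 62 mm tall, standing loose on the lamp's rear deck at the +y side, about 112 mm behind and 85 mm to the +y side of the ring axis (lamp frame); origin at the centre of its underside.
- sample_jar: Bystander, loose: white lidded jar, 60 mm across, 60 mm tall, on the table on the lamp's +y side; origin at the centre of its underside.
- carton: Bystander, loose: upright paper carton, 60 x 80 x 130 mm tall, on the table on the lamp's -y side; origin at the centre of its underside.
- penlight: Bystander, loose: aluminium penlight, 110 mm long, 15 mm thick, lying in front of the lamp; origin at the centre of its underside.
- key_tag: Bystander, loose: key on a plastic tag, 95 mm long in all, 8 mm thick, lying in front of the lamp; origin at the centre of its underside.
- ointment: Bystander, loose: small ointment jar, 44 mm across, 40 mm tall, on the table on the lamp's -y side; origin at the centre of its underside.
- handset: Bystander, loose: white telephone handset, 212 mm long, 44 mm tall, lying far to the right; origin at the centre of its underside.
- mug: Bystander, loose: white mug, 80 mm across, 90 mm tall, far to the left; origin at the centre of its underside.

How it is judged:
On the way, in this order (a step that is already met when the one before it is completed fails the run):
1. the pointer stands at the large mark (horizontal distance between pointer and big_mark below 0.005 m and velocity of joint ring between -0.05 and 0.05 rad/s), for 0.3 s.
2. the lamp switch is pressed down with the fingers (value of joint switch above 0.005 m and contact force between the fingers and lamp above 0.5 N and horizontal distance between pointer and big_mark below 0.005 m), for 0.05 s.
At the end, for the whole second after the job is handed in: The pointer point is within 5 mm of the large mark's centre (about 2.7 degrees), the ring at rest, the switch up again (under 1.5 mm of travel) after having been pressed over 5 mm down, and every bystander within 20 mm of where it stood (horizontal distance between pointer and big_mark below 0.005 m and velocity of joint ring between -0.02 and 0.02 rad/s and value of joint switch below 0.0015 m and distance of each of dropper, sample_jar, carton, penlight, key_tag, ointment, handset, mug from where it was at the start of the episode below 0.02 m); the robot touches nothing.
It fails at once if the lever post is taken between the fingers (the grasp point within 10 mm of the post's axis and low enough to hold it) (horizontal distance between the grasp point and lever_post below 0.01 m and height (world z) of the grasp point below 0.104 m).
It fails at once if the lever is pushed harder than 25 N (contact force between the fingers and ring above 25 N).
It fails at once if the lamp is pressed harder than 40 N anywhere (contact force between the arm and lamp above 40 N).
It fails at once if the switch is pressed while the pointer is off the large mark (value of joint switch above 0.004 m and horizontal distance between pointer and big_mark above 0.006 m).
It fails at once if a bystander is moved or lifted by more than 20 mm (distance of any of dropper, sample_jar, carton, penlight, key_tag, ointment, handset, mug from where it was at the start of the episode above 0.02 m).
It also fails if it takes over 54 s, if anything falls off the work surface, if the arm or the gripper's body presses on something with over 40 N, if the wrist force passes 120 N, or if a joint passes its speed limit or range.

## Working session

There is one attempt and no reset: what is moved stays moved. The work goes in short steps, Python scripts to look and compute and a shell command to move; the robot and the scene stay as the last step left them, time stands still between calls to the robot, and variables do not carry over. Pictures are saved under pics/ and viewed, on a budget of 10 in all, crops included, one or two more only if the job needs it, and the job is handed in when it is done.

```bash
mkdir -p pics; ls
python3 - <<'E'
from station import *
import cv2
o=get_obs();print(o)
for n in("scene","top"):
    im=read_camera(n);cv2.imwrite(f"pics/{n}0.png",im[:,:,::-1]);print(n,camera_info(n))
print(camera_info("wrist"))
E
```

```text
pics
{'t': 0.0, 'q': array([-1.36715717,  0.47780193,  0.02230505,  1.55645724, -0.01150852,
        1.10929885, -0.08311782]), 'joint_vel': array([ 0.00049594, -0.00056532, -0.00028416,  0.00057092,  0.00125849,
        0.00027413, -0.0009177 ]), 'joint_torque': array([ 3.60574522e-04, -5.96455085e+01,  1.60820302e+00, -2.81197643e+01,
        1.24971653e-02,  9.41689534e-03, -6.24309948e-06]), 'eef_pos': array([0.2068408 , 0.64190052, 0.23032137]), 'tool_rot': array([-8.63502119e-05,  1.55223950e-01,  9.87878880e-01, -9.14902603e-04]), 'contact_force': array([-0.55819018, -0.77557536, -0.44990794]), 'torque': array([0.05018563, 0.03920533, 0.02247166]), 'gripper_width': 0.995536634895664}
scene {'fx': 352.25133329118825, 'fy': 352.25133329118825, 'cx': 254.18274691964433, 'cy': 193.906288674193, 'R': array([[-0.82576924,  0.56399429, -0.00394987],
       [ 0.33550689,  0.48557714, -0.80724839],
       [-0.45336552, -0.6679261 , -0.59019864]]), 't': array([ 0.5194626 , -0.10351806,  1.60939141])}
top {'fx': 390.65080381458756, 'fy': 390.65080381458756, 'cx': 251.42073624305206, 'cy': 186.45662018873514, 'R': array([[-1.51148542e-02, -9.99882026e-01, -2.73397351e-03],
       [-9.86280266e-01,  1.53586597e-02, -1.64363463e-01],
       [ 1.64386063e-01,  2.12134338e-04, -9.86396055e-01]]), 't': array([-0.03250946,  0.59859845,  1.1691362 ])}
{'fx': 297.3186396354542, 'fy': 297.3186396354542, 'cx': 255.10774899801075, 'cy': 193.06902525254577, 'mount': array([[ 5.27243858e-04, -9.59974629e-01, -2.80086476e-01,
         7.07457301e-02],
       [ 9.99999841e-01,  5.62331399e-04, -4.49150608e-05,
        -7.41465680e-04],
       [ 2.00618739e-04, -2.80086408e-01,  9.59974772e-01,
        -1.41221604e-01],
       [ 0.00000000e+00,  0.00000000e+00,  0.00000000e+00,
         1.00000000e+00]])}
```

View pics/top0.png

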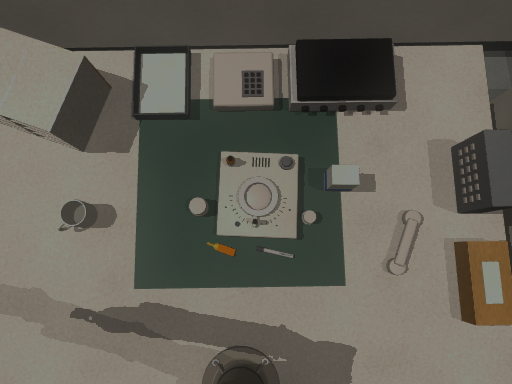

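View pics/scene0.png

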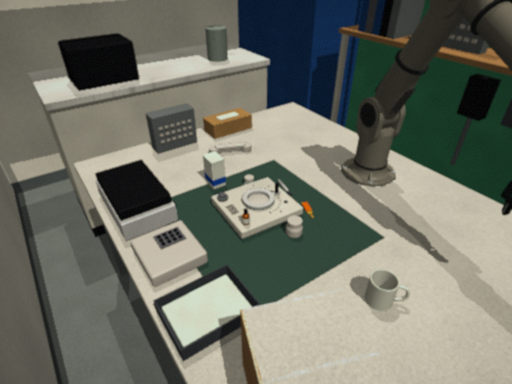

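Run:
```python
import cv2
im=cv2.imread("pics/top0.png")[145:265,190:350]
cv2.imwrite("pics/c1.png",cv2.resize(im,None,fx=5,fy=5,interpolation=cv2.INTER_CUBIC))
```

```text
(no output)
```

View pics/c1.png

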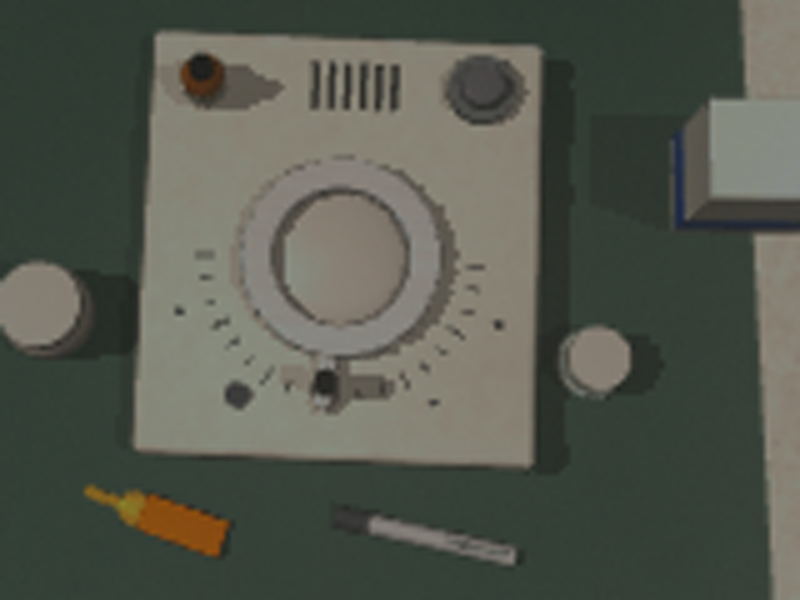

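```bash
cat > h.py <<'E'
import numpy as np
from station import *
def ray(u,v,z,n="top"):
    c=camera_info(n);R=c["R"];t=c["t"]
    d=R.T@np.array([(u-c["cx"])/c["fx"],(v-c["cy"])/c["fy"],1]);o=-R.T@t
    return o+d*(z-o[2])/d[2]
def crop(u,v,z,x0=190,y0=145,k=5): return ray((u+.5)/k-.5+x0,(v+.5)/k-.5+y0,z)
E
python3 - <<'E'
from h import *
from scipy.optimize import least_squares
P={"ring":(341,256,.058),"big":(238,395,.042),"m2":(180,311,.042),"m3":(498,324,.042),"m4":(434,402,.042),"sw":(486,85,.05),"post":(326,380,.096),"c1":(155,33,.04),"c2":(541,47,.04),"c3":(533,466,.04),"c4":(135,450,.04),"drop":(203,66,.102),"jar":(39,303,.06),"oint":(600,358,.04),"pen":(430,537,.012),"key":(160,520,.006)}
W={k:crop(*v) for k,v in P.items()}
for k,v in W.items(): print(k,v.round(4))
r=106;a=np.radians
L={"ring":(0,0),"c1":(145,125),"c2":(145,-125),"c3":(-125,-125),"c4":(-125,125),"sw":(112,-85)}
for k,d in dict(big=35,m2=70,m4=-35,m3=-70).items(): L[k]=(-r*np.cos(a(d)),r*np.sin(a(d)))
def f(p):
    c,s=np.cos(p[2]),np.sin(p[2])
    return np.concatenate([np.array([[c,-s],[s,c]])@np.array(q)/1000+p[:2]-W[k][:2] for k,q in L.items()])
s=least_squares(f,[.6,0,0]);print(s.x,(s.fun.reshape(-1,2)*1000).round(1),list(L))
E
```

```text
ring [ 0.5671 -0.0609  0.058 ]
big [0.4836 0.004  0.042 ]
m2 [0.5363 0.0396 0.042 ]
m3 [ 0.5252 -0.158   0.042 ]
m4 [ 0.4774 -0.117   0.042 ]
sw [ 0.6756 -0.1543  0.05  ]
post [ 0.4878 -0.0501  0.096 ]
c1 [0.7152 0.055  0.04  ]
c2 [ 0.7022 -0.1911  0.04  ]
c3 [ 0.4374 -0.177   0.04  ]
c4 [0.4509 0.0679 0.04  ]
drop [0.678  0.0211 0.102 ]
jar [0.5406 0.125  0.06  ]
oint [ 0.5032 -0.2208  0.04  ]
pen [ 0.3952 -0.1142  0.012 ]
key [0.4083 0.0552 0.006 ]
[ 0.56695399 -0.06119513 -0.05361226] [[-0.1 -0.3]
 [ 3.2  0.9]
 [ 2.9 -2.7]
 [-2.  -2.3]
 [-2.1  2.4]
 [-1.4  2.3]
 [-0.1  0.2]
 [-0.3  0.6]
 [-0.5 -0.3]
 [ 0.2 -0.7]] ['ring', 'c1', 'c2', 'c3', 'c4', 'sw', 'big', 'm2', 'm4', 'm3']
```

```bash
python3 -m handwheel '[2.4,-3.2,0,0,0,0,0, 4.8,-6.4,0,0,0,0,0, 7.2,-9.6,0,0,0,0,0, 9.6,-12.8,0,0,0,0,0, 12,-16,0,0,0,0,0, 14.4,-19.2,0,0,0,0,0, 16.8,-22.4,0,0,0,0,0, 19,-26,0,0,0,0,0]' 20; python3 -m handwheel '[1,-3.5,0,0,0,0,0, 2,-7,0,0,0,0,0, 3,-10.5,0,0,0,0,0, 4,-14,0,0,0,0,0, 5,-17.5,0,0,0,0,0, 6,-21,0,0,0,0,0, 7,-24.5,0,0,0,0,0, 8,-28,0,0,0,0,0]'
```

```text
t: 0.77
eef_pos: [0.3975, 0.3809, 0.2302]
tool_rot: [-0.0, 0.155, 0.988, -0.001]
contact_force: [0.7, 0.8, 0.4]
gripper_width: 0.002
t: 1.43
eef_pos: [0.4774, 0.0991, 0.2301]
tool_rot: [-0.0, 0.155, 0.988, -0.001]
contact_force: [1.0, 0.8, 0.2]
gripper_width: -0.001
```

```bash
python3 -m handwheel '[0,-3.5,0,0,0,0,0, 0,-7,0,0,0,0,0, 0,-10.5,0,0,0,0,0, 0,-14,0,0,0,0,0, 0,-17.5,-2,0,0,0,0, 0,-18.7,-5,0,0,0,0, 0,-18.7,-8,0,0,0,0, 0,-18.7,-8,0,0,0,0]'
python3 - <<'E'
from h import *
import cv2
print(get_obs()["eef_pos"])
w=read_camera("wrist");t=read_camera("top")
cv2.imwrite("pics/w1.png",w[:,:,::-1]); cv2.imwrite("pics/t1.png",t[:,:,::-1])
E
```

```text
t: 2.1
eef_pos: [0.4734, -0.0886, 0.1457]
tool_rot: [-0.005, 0.156, 0.988, -0.002]
contact_force: [-1.2, 0.4, 0.0]
gripper_width: -0.002
[ 0.47341652 -0.08863864  0.14573221]
```

View pics/w1.png

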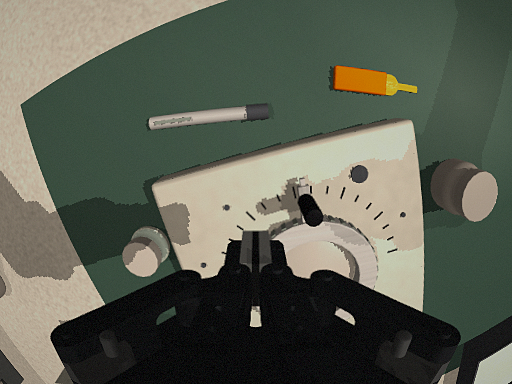

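Wrist view: post from its base near (305,190) to its top (316,220), big mark at (359,174), the closed fingertips at (257,240), clear of the post. I check these against the top-camera fix.

```bash
cat >> h.py <<'E'
from scipy.spatial.transform import Rotation as Ro
def wray(u,v,z,pos,q):
    c=camera_info("wrist");x,y=u-c["cx"],v-c["cy"];r=np.hypot(x,y);th=r/c["fx"]
    d=np.array([np.sin(th)*x/r,np.sin(th)*y/r,np.cos(th)]);M=np.array(c["mount"])
    R=Ro.from_quat(q,scalar_first=True)
    o=R.apply(M[:3,3])+pos;d=R.apply(M[:3,:3]@d)
    return o+d*(z-o[2])/d[2]
E
python3 - <<'E'
from h import *
o=get_obs();p,q=o["eef_pos"],o["tool_rot"];print(p,q)
for n,u,v,z in[("big",359,174,.042),("post",317,219,.096),("m",403,214,.042),("m4",227,208,.042),("m3",204,265,.042),("ringpt",300,189,.056)]:print(n,wray(u,v,z,p,q).round(4))
E
```

```text
[ 0.47667123 -0.08770403  0.14982123] [-0.00157705  0.15500778  0.98791141 -0.00107428]
big [0.4893 0.0046 0.042 ]
post [ 0.4949 -0.0481  0.096 ]
m [0.5421 0.0416 0.042 ]
m4 [ 0.4834 -0.1172  0.042 ]
m3 [ 0.5319 -0.1586  0.042 ]
ringpt [ 0.482  -0.0515  0.056 ]
```

```bash
python3 -m handwheel '[0,0,-2,0,0,0,0, 0,0,-4,0,0,0,0, 0,0,-6,0,0,0,0, 0,0,-8,0,0,0,0, 0,0,-8.2,0,0,0,0, 0,0,-8.2,0,0,0,0]'; python3 -m handwheel '[0,0,0,0,0,0,0, 0.2,0.6,0,0,0,0,0, 0.4,1.2,0,0,0,0,0, 0.6,1.7,0,0,0,0,0, 0.6,1.7,0,0,0,0,0]'
```

```text
t: 2.7
eef_pos: [0.4773, -0.087, 0.0686]
tool_rot: [-0.002, 0.154, 0.988, -0.001]
contact_force: [-0.0, 0.0, 0.4]
gripper_width: -0.004
t: 3.12
eef_pos: [0.4841, -0.0685, 0.0692]
tool_rot: [-0.001, 0.153, 0.988, -0.001]
contact_force: [-0.6, 0.7, 0.8]
gripper_width: -0.006
```

```bash
python3 -m handwheel '[0.1,0.4,0,0,0,0,0, 0.2,0.8,0,0,0,0,0, 0.3,1.2,0,0,0,0,0, 0.5,1.6,0,0,0,0,0, 0.7,2,0,0,0,0,0, 0.9,2.3,0,0,0,0,0, 1,2.6,0,0,0,0,0, 1,2.6,0,0,0,0,0]'
python3 - <<'E'
from h import *
import cv2
for i in range(3): w=read_camera("wrist")
o=get_obs();print(o["eef_pos"],o["contact_force"],o["tool_rot"])
w=read_camera("wrist")
cv2.imwrite("pics/w2.png",cv2.resize(w[100:300,200:456,::-1],None,fx=3,fy=3,interpolation=cv2.INTER_CUBIC))
E
```

```text
t: 3.78
eef_pos: [0.4948, -0.0416, 0.0691]
tool_rot: [-0.001, 0.153, 0.988, -0.0]
contact_force: [-0.8, 0.2, -0.9]
gripper_width: 0.001
[ 0.49525404 -0.04204928  0.06953895] [-0.35536116  0.05720839  0.65052469] [-8.11368863e-05  1.53124481e-01  9.88206875e-01 -2.43642027e-04]
```

View pics/w2.png

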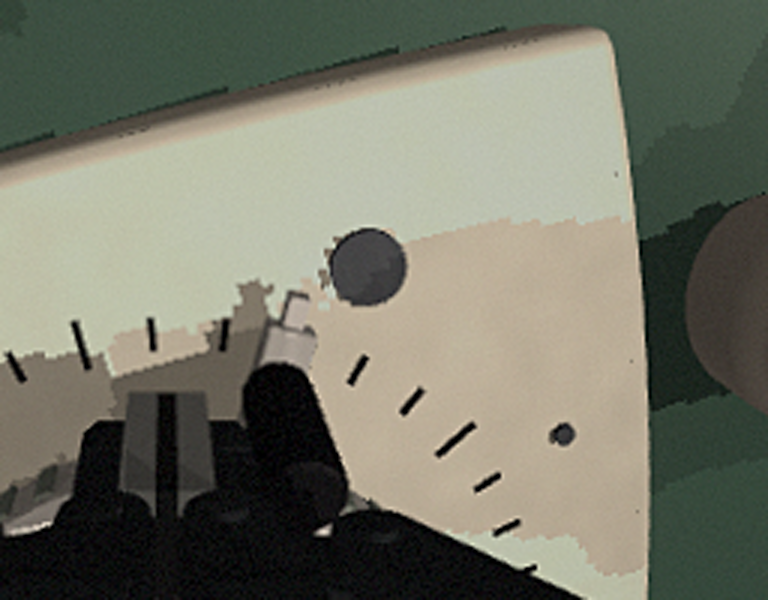

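```bash
cat >> h.py <<'E'
C=np.array([.567,-.0612])
def ang(X,off=0): d=X[:2]-off-C; return np.degrees(np.arctan2(d[1],-d[0])), np.hypot(*d)*1000
def w3(u,v,z,x0=200,y0=100,k=3):
    o=get_obs(); return wray((u+.5)/k-.5+x0,(v+.5)/k-.5+y0,z,o["eef_pos"],o["tool_rot"])
E
python3 - <<'E'
from h import *
b=w3(368,267,.042);m=w3(562,434,.042);print(b,m)
off=(b[:2]-[.4835,.0042]+m[:2]-[.5363,.0396])/2;print(off)
print("target",ang(b,off),ang(m,off))
for n,u,v,z in[("tip",297,293,.042),("tip",297,293,.048),("tip",297,293,.054),("base",296,327,.042),("base",296,327,.05),("wend",292,329,.056)]:print(n,z,ang(w3(u,v,z),off))
E
```

```text
[0.48391639 0.0028073  0.042     ] [0.53579901 0.03778408 0.042     ]
[-4.23012492e-05 -1.60431129e-03]
target (np.float64(38.312548469569606), np.float64(105.83355870350397)) (np.float64(72.78888565515197), np.float64(105.30379117585038))
tip 0.042 (np.float64(31.53577762975642), np.float64(96.42466576117069))
tip 0.048 (np.float64(30.75342874628315), np.float64(98.00066895528116))
tip 0.054 (np.float64(29.995980434727997), np.float64(99.59436386368358))
base 0.042 (np.float64(32.71373310245037), np.float64(89.5050321550106))
base 0.05 (np.float64(31.516232975656152), np.float64(91.90417500472766))
wend 0.056 (np.float64(30.273735375103332), np.float64(93.18665381296258))
```

```bash
python3 -m handwheel '[0.2,0.2,0,0,0,0,0, 0.3,0.5,0,0,0,0,0, 0.5,0.7,0,0,0,0,0, 0.5,0.7,0,0,0,0,0, 0.5,0.7,0,0,0,0,0]'
python3 - <<'E'
from h import *
import cv2
for i in range(3): w=read_camera("wrist")
o=get_obs();print(o["eef_pos"],o["contact_force"],o["tool_rot"])
w=read_camera("wrist")
cv2.imwrite("pics/w3.png",cv2.resize(w[130:280,230:430,::-1],None,fx=4,fy=4,interpolation=cv2.INTER_CUBIC))
E
```

```text
t: 4.4
eef_pos: [0.5004, -0.0348, 0.0696]
tool_rot: [-0.0, 0.153, 0.988, -0.0]
contact_force: [0.1, -1.4, -1.1]
gripper_width: 0.002
[ 0.50045704 -0.03487165  0.06961168] [ 0.68620053 -0.67325324  0.33673524] [ 1.31569817e-04  1.53126011e-01  9.88206660e-01 -7.35276896e-05]
```

View pics/w3.png

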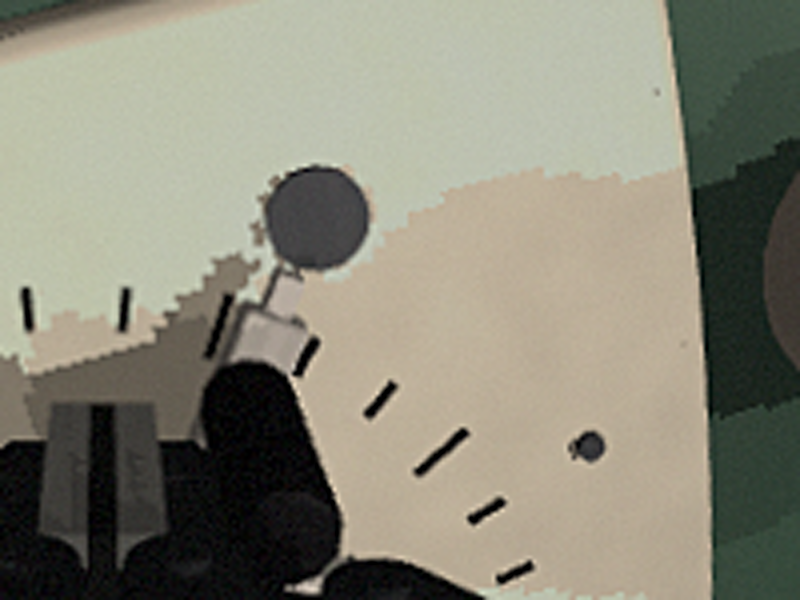

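Run:
```python
from h import *
g=lambda u,v,z:w3(u,v,z,230,130,4)
b=g(318,217,.042);m=g(590,446,.042);off=(b[:2]-[.4835,.0042]+m[:2]-[.5363,.0396])/2
print(off,"target",ang(b,off),ang(m,off))
for n,u,v,z in[("tip",290,273,.048),("tip",290,273,.051),("tip",290,273,.054),("wend",273,313,.056)]:print(n,z,ang(g(u,v,z),off))
```

```text
[ 0.00021464 -0.00114747] target (np.float64(38.21680356939508), np.float64(105.85744417586817)) (np.float64(72.87547367072085), np.float64(105.38447703657914))
tip 0.048 (np.float64(36.968800407279794), np.float64(97.78977316487735))
tip 0.051 (np.float64(36.515050761247394), np.float64(98.50389349473676))
tip 0.054 (np.float64(36.06786040632676), np.float64(99.22410257322802))
wend 0.056 (np.float64(35.651420122439426), np.float64(93.53058473486519))
```

```bash
python3 -m handwheel '[0.1,0.1,0,0,0,0,0, 0.2,0.2,0,0,0,0,0, 0.2,0.2,0,0,0,0,0, 0.2,0.2,0,0,0,0,0]'
python3 - <<'E'
from h import *
import cv2
for i in range(3): w=read_camera("wrist")
o=get_obs();print(o["eef_pos"],o["contact_force"],o["tool_rot"])
w=read_camera("wrist")
cv2.imwrite("pics/w4.png",cv2.resize(w[130:280,230:430,::-1],None,fx=4,fy=4,interpolation=cv2.INTER_CUBIC))
E
```

```text
t: 4.93
eef_pos: [0.5023, -0.0329, 0.0695]
tool_rot: [-0.0, 0.153, 0.988, -0.0]
contact_force: [-3.2, -1.7, -0.4]
gripper_width: -0.001
[ 0.50230989 -0.0329112   0.06954869] [-1.92596776 -1.73754988 -0.17644363] [-4.20637400e-06  1.53136637e-01  9.88205017e-01 -1.21748811e-04]
```

View pics/w4.png

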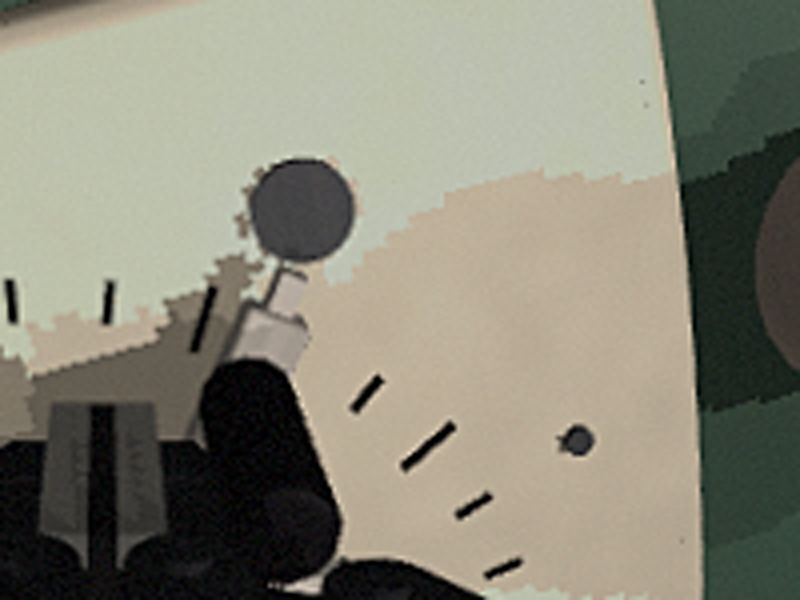

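Run:
```python
from h import *
g=lambda u,v,z:w3(u,v,z,230,130,4)
b=g(303,209,.042);m=g(578,440,.042);off=(b[:2]-[.4835,.0042]+m[:2]-[.5363,.0396])/2
print(off,"target",ang(b,off),ang(m,off))
for n,u,v,z in[("tip",291,271,.048),("tip",291,271,.051),("tip",291,271,.054),("wend",274,313,.056)]:print(n,z,ang(g(u,v,z),off))
```

```text
[ 0.00016737 -0.00108201] target (np.float64(38.253720866146004), np.float64(105.86677559995552)) (np.float64(72.84783437515007), np.float64(105.33803998510551))
tip 0.048 (np.float64(38.54272235520128), np.float64(97.79396877219659))
tip 0.051 (np.float64(38.077852956169295), np.float64(98.47996184144905))
tip 0.054 (np.float64(37.61944483405894), np.float64(99.17234780636807))
wend 0.056 (np.float64(37.3655104280581), np.float64(93.19419911839168))
```

```bash
python3 -m handwheel '[-0.3,-0.8,0,0,0,0,0, -0.6,-1.8,0,0,0,0,0, -1,-3,0,0,0,0,0, -1,-3,3,0,0,0,0, -1,-3,6,0,0,0,0, -1,-3,9,0,0,0,0, -1,-3,9,0,0,0,0]'; python3 -m handwheel '[2.5,-1,0,0,0,0,0, 5,-2.5,0,0,0,0,0, 8,-4,0,0,0,0,0, 11,-5.5,0,0,0,0,0, 14,-7,0,0,0,0,0, 16.5,-8.5,0,0,0,0,0, 18.1,-9,0,0,0,0,0, 18.1,-9,0,0,0,0,0]'
python3 - <<'E'
from h import *
import cv2
for i in range(3): w=read_camera("wrist")
o=get_obs();print(o["eef_pos"],o["contact_force"],o["tool_rot"])
w=read_camera("wrist");t=read_camera("top")
a=cv2.resize(t[145:265,190:350,::-1],None,fx=3.5,fy=3.5,interpolation=cv2.INTER_CUBIC)
cv2.imwrite("pics/t5.png",a)
E
```

```text
t: 5.72
eef_pos: [0.4955, -0.065, 0.1646]
tool_rot: [0.005, 0.154, 0.988, 0.001]
contact_force: [1.3, -0.6, 1.1]
gripper_width: -0.0
t: 6.38
eef_pos: [0.6786, -0.1584, 0.1639]
tool_rot: [0.006, 0.155, 0.988, 0.0]
contact_force: [-1.1, 0.8, -0.1]
gripper_width: -0.007
[ 0.67535044 -0.15577218  0.16396132] [-0.39817817 -0.15194968  0.21122005] [3.90252347e-03 1.54858236e-01 9.87928613e-01 8.67892141e-04]
```

View pics/t5.png

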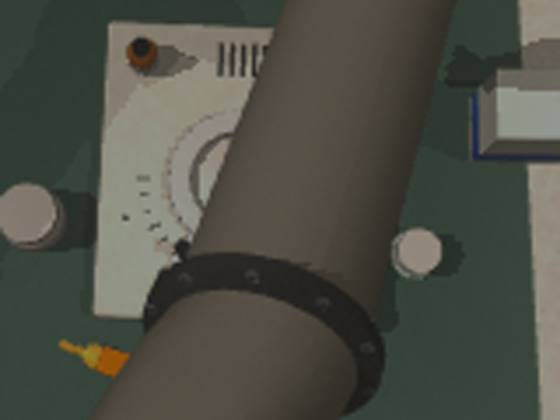

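Run:
```python
from h import *
import cv2
o=get_obs();print(o["eef_pos"],o["tool_rot"])
w=read_camera("wrist")
cv2.imwrite("pics/w6.png",cv2.resize(w[:300,130:510,::-1],None,fx=2,fy=2,interpolation=cv2.INTER_CUBIC))
```

```text
[ 0.67535795 -0.15490725  0.1644631 ] [0.00411554 0.15443922 0.98799313 0.00108283]
```

View pics/w6.png

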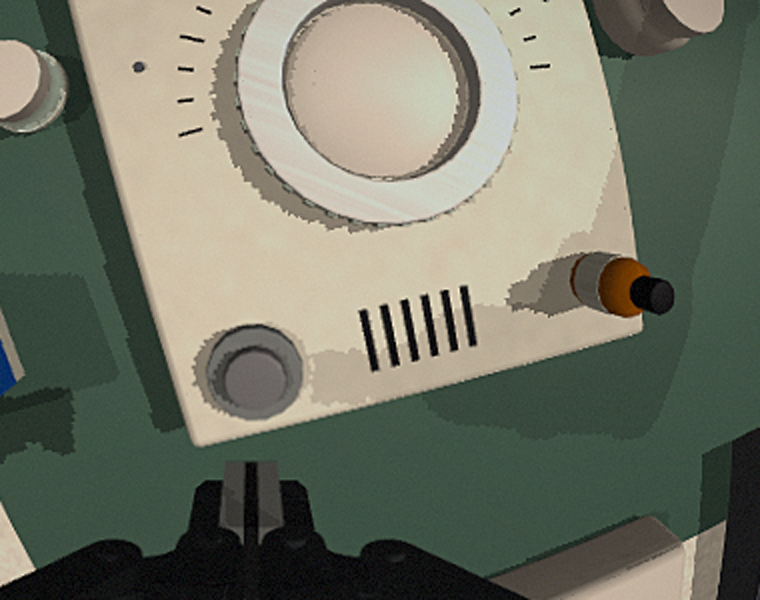

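Run:
```python
from h import *
p=np.array([ 0.67535795,-0.15490725,0.1644631 ]);q=[0.00411554,0.15443922,0.98799313,0.00108283]
g=lambda u,v,z:wray((u+.5)/2-.5+130,(v+.5)/2-.5,z,p,q)
for z in(.045,.05,.055,.06,.065):print(z,g(257,377,z).round(4),crop(486,85,z).round(4), np.hypot(*(g(290,377,z)-g(222,377,z))[:2]).round(4))
print(g(139,67,.042),"m3 exp .525 -.158")
```

```text
0.045 [ 0.6777 -0.153   0.045 ] [ 0.6768 -0.1548  0.045 ] 0.0309
0.05 [ 0.6763 -0.1527  0.05  ] [ 0.6756 -0.1543  0.05  ] 0.0304
0.055 [ 0.675  -0.1523  0.055 ] [ 0.6744 -0.1539  0.055 ] 0.0298
0.06 [ 0.6736 -0.1519  0.06  ] [ 0.6733 -0.1534  0.06  ] 0.0292
0.065 [ 0.6722 -0.1516  0.065 ] [ 0.6721 -0.1529  0.065 ] 0.0286
[ 0.52739475 -0.15947769  0.042     ] m3 exp .525 -.158
```

```bash
python3 -m handwheel '[-0.1,0.2,-2,0,0,0,0, -0.1,0.2,-4,0,0,0,0, -0.1,0.2,-6,0,0,0,0, -0.1,0.2,-8,0,0,0,0, -0.1,0.2,-9.2,0,0,0,0, -0.1,0.2,-9.2,0,0,0,0, -0.1,0.2,-9.2,0,0,0,0]'; python3 -m handwheel '[0,0,-0.2,0,0,0,0, 0,0,-0.4,0,0,0,0, 0,0,-0.6,0,0,0,0, 0,0,-0.6,0,0,0,0]'
```

```text
t: 7.27
eef_pos: [0.6742, -0.1525, 0.0727]
tool_rot: [0.004, 0.154, 0.988, 0.001]
contact_force: [0.6, 0.3, 0.5]
gripper_width: -0.001
t: 7.6
eef_pos: [0.6744, -0.1525, 0.067]
tool_rot: [0.004, 0.154, 0.988, 0.001]
contact_force: [0.2, -0.7, -0.4]
gripper_width: 0.003
```

```bash
for i in 1 2; do python3 -m handwheel '[0,0,-0.1,0,0,0,0, 0,0,-0.2,0,0,0,0, 0,0,-0.3,0,0,0,0, 0,0,-0.3,0,0,0,0]'; done; for i in 1; do python3 -m handwheel '[0,0,-0.1,0,0,0,0, 0,0,-0.2,0,0,0,0, 0,0,-0.2,0,0,0,0]'; done
```

```text
t: 7.93
eef_pos: [0.6742, -0.1525, 0.0638]
tool_rot: [0.004, 0.154, 0.988, 0.001]
contact_force: [-0.6, -1.1, 0.6]
gripper_width: -0.002
t: 8.27
eef_pos: [0.6743, -0.1525, 0.0608]
tool_rot: [0.004, 0.154, 0.988, 0.001]
contact_force: [-1.0, 0.6, 1.7]
gripper_width: -0.001
t: 8.52
eef_pos: [0.6743, -0.1525, 0.0588]
tool_rot: [0.004, 0.154, 0.988, 0.001]
contact_force: [-1.1, 0.7, 3.7]
gripper_width: 0.002
```

```bash
python3 -m handwheel '[0,0,-0.1,0,0,0,0, 0,0,-0.2,0,0,0,0, 0,0,-0.2,0,0,0,0]'; python3 -m handwheel '[0,0,-0.1,0,0,0,0, 0,0,-0.15,0,0,0,0, 0,0,-0.15,0,0,0,0]'
```

```text
t: 8.77
eef_pos: [0.6743, -0.1525, 0.0568]
tool_rot: [0.004, 0.154, 0.988, 0.001]
contact_force: [-0.7, 0.5, 4.4]
gripper_width: 0.001
t: 9.02
eef_pos: [0.6743, -0.1525, 0.0561]
tool_rot: [0.004, 0.154, 0.988, 0.001]
contact_force: [-4.7, 0.8, 9.5]
gripper_width: -0.001
```

```bash
python3 -m handwheel '[0,0,-0.05,0,0,0,0, 0,0,-0.1,0,0,0,0, 0,0,-0.1,0,0,0,0]'
```

```text
t: 9.27
eef_pos: [0.6743, -0.1525, 0.0561]
tool_rot: [0.004, 0.154, 0.988, 0.002]
contact_force: [-4.7, 0.3, 10.9]
gripper_width: -0.001
```

```bash
python3 -m handwheel '[0,0,0.3,0,0,0,0, 0,0,0.7,0,0,0,0, 0,0,1.5,0,0,0,0, 0,0,3.5,0,0,0,0, 0,0,6,0,0,0,0, 0,0,9,0,0,0,0, 0,0,12,0,0,0,0, 0,0,15,0,0,0,0]'; python3 -m handwheel '[-3,0.5,0,0,0,0,0, -6,1,0,0,0,0,0, -9,1.5,0,0,0,0,0, -12,2,0,0,0,0,0, -15,2,0,0,0,0,0, -18,2,0,0,0,0,0, -20,2,0,0,0,0,0, -20,2,0,0,0,0,0]'
python3 - <<'E'
from h import *
import cv2
for i in range(6): w=read_camera("wrist")
o=get_obs();print(o["eef_pos"].tolist(),o["contact_force"],o["tool_rot"].tolist())
w=read_camera("wrist")
cv2.imwrite("pics/w7.png",cv2.resize(w[80:280,190:446,::-1],None,fx=3,fy=3,interpolation=cv2.INTER_CUBIC))
E
```

```text
t: 9.93
eef_pos: [0.6741, -0.1526, 0.2075]
tool_rot: [0.004, 0.154, 0.988, 0.001]
contact_force: [0.6, 0.1, -0.7]
gripper_width: -0.002
t: 10.6
eef_pos: [0.4697, -0.133, 0.2073]
tool_rot: [0.003, 0.156, 0.988, 0.002]
contact_force: [-0.1, -0.5, -1.0]
gripper_width: -0.001
[0.4752528803802356, -0.1324768136285968, 0.20756896924275114] [-0.74240755 -0.39614318  0.11982216] [0.0043594134600984605, 0.15407798771449802, 0.9880482743276072, 0.0012557126949350134]
```

View pics/w7.png

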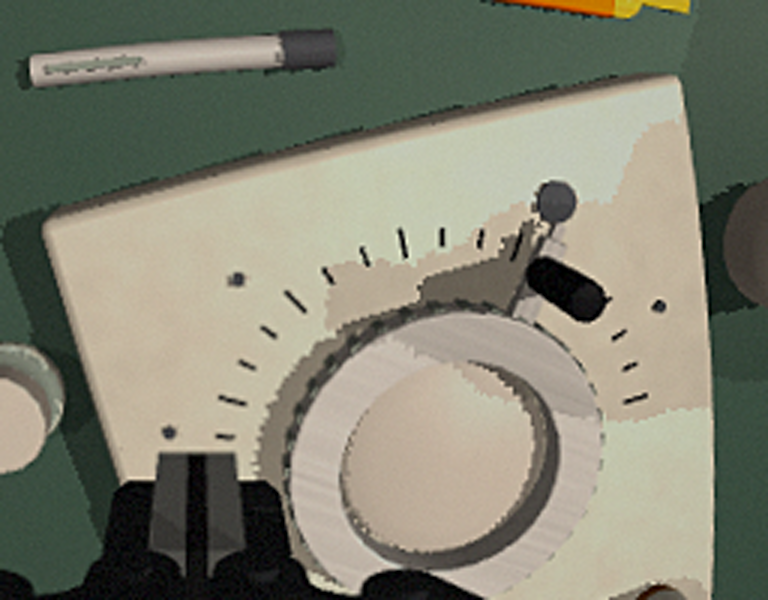

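Run:
```python
from h import *
g=lambda u,v,z:w3(u,v,z,190,80,3)
M=np.array([g(u,v,.042)[:2] for u,v in((556,202),(659,306),(237,280),(169,433))])
E=np.array([[.4835,.0042],[.5363,.0396],[.4774,-.117],[.5252,-.158]])
off=(M-E).mean(0);print((M-E)*1e3)
print("target",ang(M[0],off))
for n,u,v,z in[("tip",555,229,.048),("tip",555,229,.052),("wend",548,242,.056)]:print(n,z,ang(g(u,v,z),off))
o=get_obs();print(o["t"])
```

```text
[[ 0.45231729 -2.02454177]
 [-0.3999384  -2.14977637]
 [-0.0499674  -1.44259082]
 [ 0.03511764 -1.4134679 ]]
target (np.float64(38.10341509559567), np.float64(105.5499434657397))
tip 0.048 (np.float64(38.767948810356216), np.float64(96.30381066806139))
tip 0.052 (np.float64(37.66684420853866), np.float64(96.30104629281475))
wend 0.056 (np.float64(36.143800947192055), np.float64(91.12633809789365))
10.95
```

```bash
python3 -c "
from station import *
print(hand_in())"
```

```text
the job is handed in; nothing more can be done
None
```

I pushed the lever post round to the large mark with the back of the closed fingers. The mark is at 35° on the +y side, about a 30° turn from where the lever started. I then backed off, pressed the switch to its stop and let it come up. I finished with the fingertips about 0.2 m above the table, clear of the lamp, at t ≈ 11 s.

- **Pointer:** in the last wrist picture the pointer tip reads 37.7–38.8°, depending on the tip height I assume, and the mark reads 38.1°. The square end of the lever bar reads about 2° low at 36.1°. I put that down to coarse pixels, because from close up before the press the tip read 37.6–38.5° and the bar end 37.4°. The limit is about 2.7°.
- **Switch:** it stopped at a fingertip height of 56.1 mm with about 11 N. The first upward force showed at about 61 mm, so the travel was close to the full 6 mm. I inferred the travel from height and force, and took no picture of the switch after it was released.
- **Bystanders:** the ones in view afterwards looked undisturbed, and no contact force showed away from the post and the switch. I took no final picture of all of them, because the arm blocked part of the top view.

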